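# Fasten the second draw latch of a watchmaker's carrying case

## Task

The watchmaker's carrying case stands packed on the bench; one of the two draw latches on its top is fastened, the other still has its lever and loop standing up. Tip the open latch's loop over so that it drops behind its keeper hook, then swing the lever over the other way and down until it snaps flat. Leave the fastened latch shut.

Things in the scene. Friction and masses are not known exactly. Their poses are not given: they have to be found in the camera images.
- case: Black carrying case, aluminium edges, heavy, fixed: 170 mm across its seam (x) x 340 mm (y) x 150 mm high; origin under its centre, z up. On its flat top a handle (110 mm along y, 32 mm high) in the middle and a steel draw latch 110 mm to either side, one fastened, one open (either side).
- latch: Base of the open latch, fixed. Origin on the case top, straight below the lever's hinge pin, which is 12 mm above it. z up, y along the hinge pins and the case's long side, -x across the seam to this latch's keeper and to the robot (within 25 degrees).
- keeper (a point): Seat for the loop's bar in the open latch's keeper, 58 mm from latch in -x, 8 mm above the case top; axes as latch. The keeper is a steel hook 20 mm wide, 16 mm high: the post is at +x of this point and its lip above this point ends 2 mm to -x of it. The keeper is sprung and gives 3 mm as the latch draws tight.
- latch_lever (a joint): Open latch's lever: steel, 26 mm wide, 6 mm thick, its end 57 mm from its pin. 0 = shut, flat, pointing to latch +x; 1.57 upright; stop at 2.25, over the keeper. Starts at 1.95 to 2.15; friction (1 N at its end) holds it where left. Pushed back below 1.6 the loop no longer reaches behind the hook. The last 0.7 rad take about 3 N near its end; over centre below 0.2.
- loop_bar (a point): Middle of the 6 mm thick, 38 mm long cross bar at the end of the open latch's wire loop, which straddles the lever, hinged on it 14 mm from its pin; 68 mm from there to the bar, then a 14 mm tab. Starts about upright, bar 90 mm above the case top. Pushed (under 1 N) some 45 mm to latch -x it falls over by itself; the bar lands about 70 mm to -x of the latch's origin, 8 mm above the top.
- done_lever (a joint): Lever of the latch that is already fastened, of the same shape; 0 = shut, grows as it is lifted. It starts at 0.

How it is judged:
By the outcome, as a careful person would: the job done as asked, in the order asked, and still so for the second after the job is handed in, with the robot touching nothing.
It also fails if it takes over 40 s, if anything falls off the work surface, if the arm or the gripper's body presses on something with over 40 N, if the wrist force passes 120 N, or if a joint passes its speed limit or range.

## Robot

A 6-joint arm with a two-finger parallel gripper is mounted at the origin on the work surface. World frame = base frame: x ahead of the robot, y to its left, z up, the work surface at z = 0. Lengths are in m, angles in rad, forces in N, time in s.
With the tool pointing down it reaches from about 0.3 to 0.85 m from the base axis. Payload 5.4 kg.
Tool frame: the origin (TCP) lies on the front face of the gripper's body, between the roots of the fingers; the fingertips stand 73 mm ahead of it and the grasp point (between the pads) lies 54 mm ahead of it; x points along the fingers, y is the direction in which the jaws open and shut, and the axes are right-handed (so a half turn about x gives the same grasp; the last joint's range is limited). The gripper opens to 85 mm and grips with 20 to 120 N. Pads are 22 mm wide; open, the fingers measure 114 mm over their backs; the gripper's body (76 mm by 85 mm) begins 54 mm behind the grasp point. The pads swing forward as they close: fully open they stand 13 mm farther back than shut.
Start: joints at [-1.543, 0.158, 1.597, -0, 1.386, -0.21], TCP at [0.135, -0.559, 0.304] pointing down, gripper open.
Joint ranges: [-2.91, 2.91], [-0.94, 2.29], [0.18, 2.7], [-1.29, 4.43], [0.17, 2.64], [-3, 3]. Speed limits (rad/s): [2.57, 2.57, 3.14, 3.14, 3.14, 3.14].

## Interface

Orientations are given as a unit quaternion [x, y, z, w].
In Python, from plant import sense, read_camera, hand_in gives the robot as it stands.
- The arm moves only by the tool drive_tool, never from a script. Its argument "plan" is a list that holds one entry, the list of rows, each a list of 5 numbers: the shift along the tool's x, y, z in m, then the turn about the tool's x in degrees, then the opening, from 0 (shut) to 1 (fully open). A call has 1 to 20 rows; each row is the pose to reach, as a shift and turn from the pose commanded when the call began, along the tool's axes at that moment; what a row does not reach only later rows make up. A row lasts 1/8 s, in which the tool goes at most 62.5 mm and 10.7 degrees, less where a joint would pass 70% of its speed; a pose out of reach is approached as far as the arm can. A call with a gripper value outside its range is refused whole. The fingers move at their own pace and stop on an object; "force" is the grip in N (left out, the last holds). Time passes only in rows, so rows that repeat a pose let the fingers close. It gives the time, the measured TCP pose, the force and the opening at its end, in the units of the state.
- sense(): the state, without advancing time (a new reading comes with each control period).
- read_camera(name): name is "scene" or "top"; returns a dict with "img" (480x640x3 uint8, blue, green, red), "fx", "fy", "cx", "cy" (pixels), "rvec" (rotation vector, rad) and "tvec" (3), from world to camera coordinates, as OpenCV has them. Camera axes: x right, y down, z forward; pixel columns grow to the right and rows downward; lengths in m; the calibration is good to about 2 mm. A picture is of the moment at which its call begins. There is no depth.
- hand_in(): hands the job in, once; it reports no verdict.
The state is a dict: "t": time; "joint_positions": joint angles; "dq": joint speeds; "joint_efforts": joint torques, N m; "eef_pos": TCP position; "tool_rot": TCP orientation; "force": force on the tool from outside, world axes, zero at the start; "ft_torque": the same for the moment, N m; "finger_gap": finger opening in m.
Only numpy, scipy, OpenCV 4.12 (cv2) and the standard library are available. Lean on these libraries where they do the work, as an engineer would, in place of code of your own. Each camera call takes 0.05 s, during which the arm holds its last target. There are 200 camera calls.

## Working session

There is one attempt and no reset: what is moved stays moved. The work goes in short steps, Python scripts to look and compute and a tool call to move; the robot and the scene stay as the last step left them, time stands still between calls to the robot, and variables do not carry over. Pictures are saved under pics/ and viewed, about 8 in all and at most 12, crops included, and the job is handed in when it is done.

Besides the shell and the picture viewer there is one more tool, called as name([rows], argument=value, ...), one row to a line, values as JSON. drive_tool: Moves the arm, as the interface text tells. Its arguments: {"type":"object","properties":{"plan":{"type":"array"},"force":{"type":"number"}},"required":["plan"]}

```bash
ls; mkdir -p pics; cat > h.py <<'E'
import numpy as np, cv2
from scipy.spatial.transform import Rotation as R
from plant import sense, read_camera, hand_in
def cam(c):
    return cv2.Rodrigues(np.array(c["rvec"],float))[0], np.array(c["tvec"],float).ravel()
def ray(c,u,v):
    M,t=cam(c); d=M.T@np.array([(u-c["cx"])/c["fx"],(v-c["cy"])/c["fy"],1.]); return -M.T@t,d
def onplane(c,u,v,z):
    o,d=ray(c,u,v); return o+d*(z-o[2])/d[2]
def proj(c,p):
    M,t=cam(c); q=M@np.array(p)+t; return c["fx"]*q[0]/q[2]+c["cx"],c["fy"]*q[1]/q[2]+c["cy"]
def two(c1,p1,c2,p2):
    o1,d1=ray(c1,*p1);o2,d2=ray(c2,*p2)
    s=np.linalg.lstsq(np.c_[d1,-d2],o2-o1,rcond=None)[0]
    a,b=o1+d1*s[0],o2+d2*s[1]; return (a+b)/2,np.linalg.norm(a-b)
E
python3 - <<'E'
from h import *
import pickle
cs={n:read_camera(n) for n in("scene","top")}
pickle.dump(cs,open("c0.pkl","wb"))
for n,c in cs.items():
    cv2.imwrite(f"pics/{n}0.png",c["img"]); M,t=cam(c); print(n,-M.T@t,M[2],c["fx"])
s=sense();print(s["eef_pos"],s["tool_rot"],s["force"],s["t"],s["finger_gap"])
E
```

```text
pics
scene [ 0.98982264 -0.30959546  0.58316063] [-0.59587895  0.49165805 -0.63498082] 445.25950337875366
top [0.47087092 0.05589575 0.81717961] [ 0.11380533  0.0043068  -0.99349373] 435.58724726771237
[ 0.135418   -0.55839824  0.30300632] [ 0.70216159  0.08448109 -0.70206418  0.08329421] [0.36580458 0.57655888 0.16158203] 0.1 0.08538674926779333
```

View pics/scene0.png

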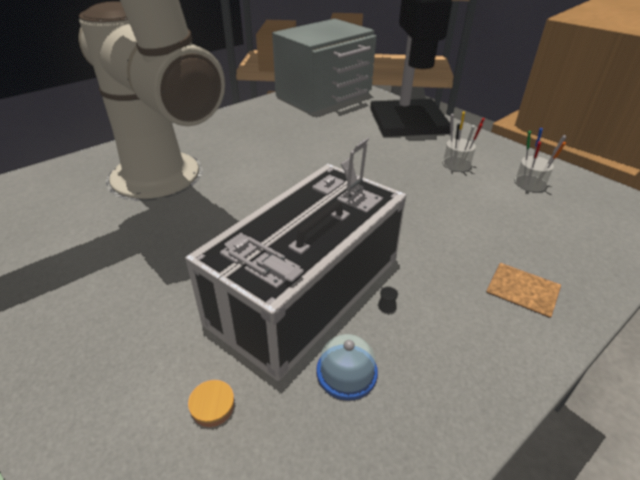

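View pics/top0.png

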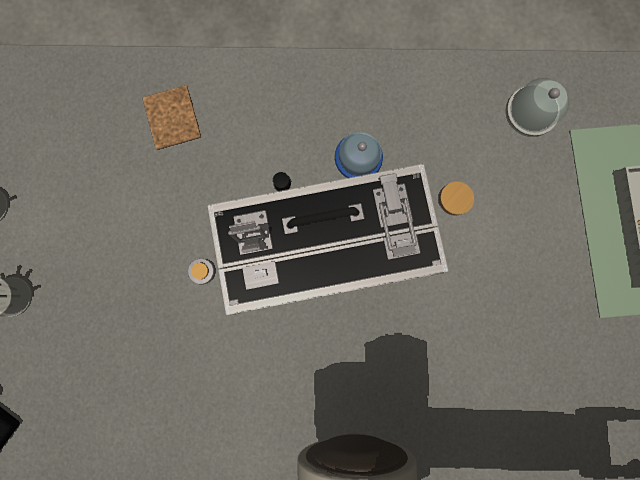

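The top view shows the case with the open latch on the left (about 250,232), its keeper at about (260,275), and the fastened latch on the right (about 397,220). I'll measure next, using enlarged crops.

```bash
python3 - <<'E'
from h import *
import pickle
cs=pickle.load(open("c0.pkl","rb"));t=cs["top"];s=cs["scene"]
P=[onplane(t,u,v,.15) for u,v in [(209,206),(424,165),(447,270),(227,314)]]
for p in P: print(p.round(4))
print([np.linalg.norm(P[i]-P[(i+1)%4]).round(4) for i in range(4)], sum(P)/4)
print("keeper plate", onplane(t,260,275,.15))
a=cv2.resize(t["img"][190:310,205:305],None,fx=5,fy=5,interpolation=cv2.INTER_CUBIC)[:600,:400]
b=cv2.resize(s["img"][130:230,300:400],None,fx=4,fy=6*2/3,interpolation=cv2.INTER_CUBIC)
w=np.zeros((600,800,3),np.uint8);w[:,:400]=a;w[:400,400:]=b
cv2.imwrite("pics/crop0.png",w)
E
```

```text
[0.5973 0.2208 0.15  ]
[ 0.667  -0.1146  0.15  ]
[ 0.5027 -0.1471  0.15  ]
[0.4318 0.1868 0.15  ]
[np.float64(0.3426), np.float64(0.1675), np.float64(0.3414), np.float64(0.1689)] [0.54972171 0.03645213 0.15      ]
keeper plate [0.49129798 0.13845936 0.15      ]
```

View pics/crop0.png

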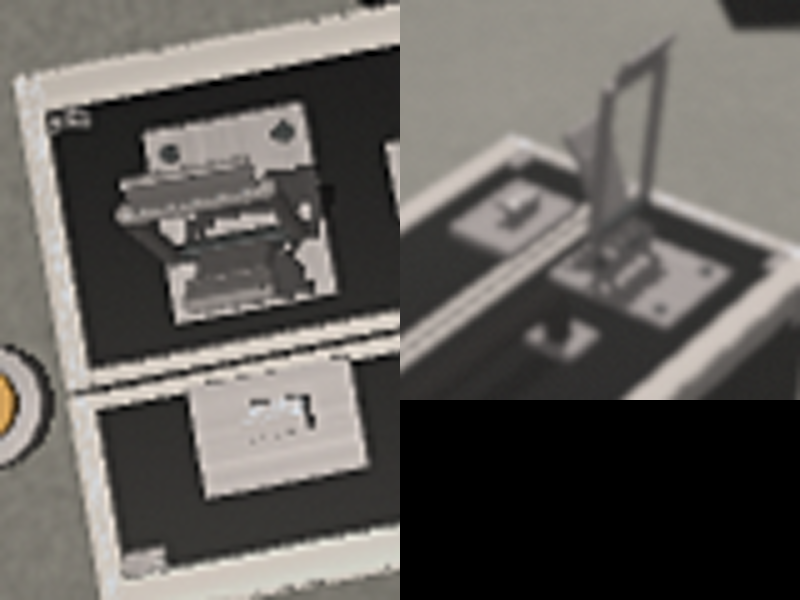

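The crop shows the loop standing up (bar ends near crop (120,213) and (275,195) in the top view), the lever leaning over towards the keeper, and the keeper hook near crop (275,408). Next I triangulate these points.

```bash
python3 - <<'E'
from h import *
import pickle
cs=pickle.load(open("c0.pkl","rb"));t=cs["top"];s=cs["scene"]
T=lambda x,y:(205+x/5-.4,190+y/5-.4); S=lambda x,y:(300+(x-400)/4-.4,130+y/4-.4)
yaw=np.radians(11.7);X=np.array([np.cos(yaw),np.sin(yaw),0]);Y=np.array([-X[1],X[0],0]);C=np.array([.5497,.0365,.15])
loc=lambda p:np.round([(p-C)@X,(p-C)@Y-.11,p[2]-.15],4)
for n,a,b in [("barL",(120,210),(663,60)),("barR",(275,193),(607,95)),("hook",(278,408),(522,200)),("barLb",(122,183),(668,42))]:
    p,e=two(t,T(*a),s,S(*b));print(n,p.round(4),round(e,4),loc(p))
print("hook top z.166",loc(onplane(t,*T(275,410),.166)))
for q in [(145,130),(300,103),(335,290),(178,322),(188,390),(350,360),(368,465),(207,497)]: print(q,loc(onplane(t,*T(*q),.151)))
for h in(-.02,-.01,0,.01,.02,.03): print(h,[np.round(proj(c,C+.11*Y+h*X+[0,0,.09])) for c in(t,s)])
E
```

```text
barL [0.5452 0.17   0.2441] 0.0003 [0.0227 0.0216 0.0941]
barR [0.5515 0.1304 0.2445] 0.0035 [ 0.0208 -0.0185  0.0945]
hook [0.4972 0.1372 0.1681] 0.0027 [-0.031  -0.0008  0.0181]
barLb [0.5505 0.167  0.2552] 0.0014 [0.0273 0.0177 0.1052]
hook top z.166 [-0.0323 -0.0005  0.016 ]
(145, 130) [0.0616 0.0256 0.001 ]
(300, 103) [ 0.0608 -0.0231  0.001 ]
(335, 290) [ 0.0014 -0.0233  0.001 ]
(178, 322) [0.0008 0.0257 0.001 ]
(188, 390) [-0.0203  0.0263  0.001 ]
(350, 360) [-0.0207 -0.024   0.001 ]
(368, 465) [-0.0532 -0.0236  0.001 ]
(207, 497) [-0.0534  0.0262  0.001 ]
-0.02 [array([251., 260.]), array([336., 144.])]
-0.01 [array([249., 253.]), array([341., 146.])]
0 [array([248., 246.]), array([346., 148.])]
0.01 [array([247., 238.]), array([351., 150.])]
0.02 [array([246., 231.]), array([356., 151.])]
0.03 [array([244., 224.]), array([362., 153.])]
```

```bash
cat >> h.py <<'E'
yaw=np.radians(11.7);X=np.array([np.cos(yaw),np.sin(yaw),0]);Y=np.array([-X[1],X[0],0])
C=np.array([.5497,.0365,.15]); L=C+.11*Y+.022*X
loc=lambda p:np.round([(np.array(p)-L)@X,(np.array(p)-L)@Y,p[2]-.15],4)
def tip(s): return loc(np.array(s["eef_pos"])+R.from_quat(s["tool_rot"]).apply([.073,0,0]))
def shift(s,q):  # tool-frame shift that brings the tip (73 mm) to latch-local q
    r=R.from_quat(s["tool_rot"]); w=L+q[0]*X+q[1]*Y+[0,0,q[2]]
    return r.inv().apply(w-np.array(s["eef_pos"])-r.apply([.073,0,0])).round(4)
def axes(s): return [R.from_quat(s["tool_rot"]).inv().apply(v).round(3) for v in(X,Y)]
E
python3 - <<'E'
from h import *
s=sense();r=R.from_quat(s["tool_rot"]);print(r.as_matrix().round(3)); y=r.apply([0,1,0])
print("turn",np.degrees(np.arctan2(np.cross(y,Y)@r.apply([1,0,0]),y@Y)), np.degrees(np.arctan2(np.cross(y,-Y)@r.apply([1,0,0]),-y@Y)))
print(tip(s),L,axes(s),shift(s,[.045,0,.16]),s["joint_positions"])
E
```

```text
[[-0.     0.236 -0.972]
 [ 0.002 -0.972 -0.236]
 [-1.    -0.002 -0.   ]]
turn -178.07334087216285 1.9266591278371734
[-0.5483 -0.6084  0.08  ] [0.5489363  0.14867583 0.15      ] [array([ 0.   ,  0.034, -0.999]), array([ 0.002, -0.999, -0.034])] [-0.0788 -0.5882 -0.6134] [-1.54308911e+00  1.58992781e-01  1.59811654e+00 -1.59635372e-05
  1.38616741e+00 -2.10120145e-01]
```

drive_tool([
  [[-0.06,0,-0.03,0,0],[-0.1,-0.03,-0.07,0,0],[-0.1,-0.588,-0.613,2,0],[-0.1,-0.588,-0.613,2,0],[-0.1,-0.588,-0.613,2,0],[-0.1,-0.588,-0.613,2,0],[-0.1,-0.588,-0.613,2,0],[-0.1,-0.588,-0.613,2,0],[-0.1,-0.588,-0.613,2,0],[-0.1,-0.588,-0.613,2,0],[-0.1,-0.588,-0.613,2,0],[-0.1,-0.588,-0.613,2,0],[-0.1,-0.588,-0.613,2,0],[-0.1,-0.588,-0.613,2,0],[-0.1,-0.588,-0.613,2,0],[-0.1,-0.588,-0.613,2,0],[-0.1,-0.588,-0.613,2,0],[-0.1,-0.588,-0.613,2,0],[-0.1,-0.588,-0.613,2,0],[-0.1,-0.588,-0.613,2,0]],
], force=60)

```text
t: 2.6
eef_pos: [0.5926, 0.1565, 0.4041]
tool_rot: [0.704, 0.071, -0.703, 0.071]
force: [0.2, -0.5, 0.4]
finger_gap: 0.0002
```

```bash
python3 - <<'E'
from h import *
s=sense();print(s["t"],tip(s),s["force"],s["finger_gap"],axes(s))
cs=[read_camera(n) for n in("top","scene")]
w=np.zeros((360,800,3),np.uint8)
for i,c in enumerate(cs):
    m=np.mean([proj(c,L+[0,0,.1])],0).astype(int);k=60
    a,b=max(m[1]-k-10,0),max(m[0]-k,0)
    w[:,400*i:400*i+360]=cv2.resize(c["img"][a:a+120,b:b+120],(360,360),interpolation=cv2.INTER_CUBIC);print(b,a)
cv2.imwrite("pics/p1.png",w)
print("behind down",shift(s,[.045,0,.072]),shift(s,[-.065,0,.072]))
E
```

```text
2.6 [ 0.0443 -0.0011  0.1811] [ 0.16712649 -0.54382751  0.37826712] 0.00017580623182692935 [array([ 0.   , -0.002, -1.   ]), array([-0.   , -1.   ,  0.002])]
184 158
297 76
behind down [ 0.1091 -0.0011 -0.0006] [ 0.1091 -0.0009  0.1094]
```

View pics/p1.png

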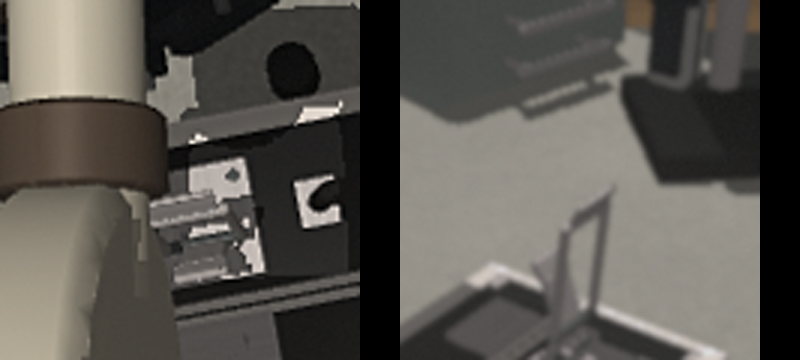

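The top view is mostly hidden by the arm. In the scene view the loop is still upright, and the fingers are above the frame. I'll lower the tip behind the loop (+x side) and check again.

drive_tool([
  [[0.05,0,0,0,0],[0.1,0,0,0,0],[0.109,0,0,0,0],[0.109,0,0,0,0]],
])

```text
t: 3.2
eef_pos: [0.593, 0.157, 0.2958]
tool_rot: [0.704, 0.072, -0.703, 0.072]
force: [-0.5, 0.5, 0.7]
finger_gap: 0.0
```

```bash
cat >> h.py <<'E'
def snap(f,k=75,h=.06):
    c=read_camera("scene");m=np.array(proj(c,L+[0,0,h])).astype(int);a,b=m[1]-k,m[0]-k
    cv2.imwrite(f,cv2.resize(c["img"][a:a+2*k,b:b+2*k],(600,600),interpolation=cv2.INTER_CUBIC));print("crop",b,a,600/(2*k))
    s=sense();q=np.array(s["eef_pos"])+R.from_quat(s["tool_rot"]).apply([.073,0,0]);print("tip px",(np.array(proj(c,q))-[b,a])*300/k)
    print(s["t"],tip(s),np.round(s["force"],2))
E
python3 -c "
from h import *
snap('pics/p2.png')"
```

```text
crop 281 93 4.0
tip px [399.30574856 307.73508758]
3.25 [ 0.0457 -0.0009  0.0743] [ 0.31 -0.29  0.34]
```

View pics/p2.png

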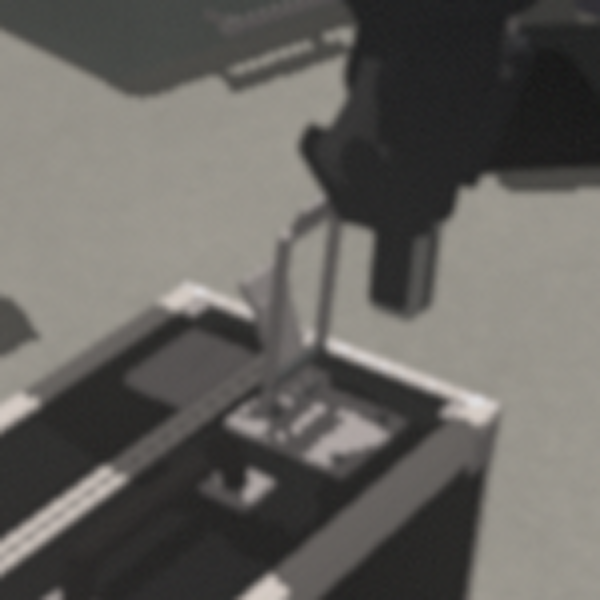

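The fingertips are at crop (398,312), within about 4 px of the predicted point, and sit behind the upright loop. Now I push the loop over.

drive_tool([
  [[0.0,0,0.015,0,0],[0.0,0,0.03,0,0],[0.0,0,0.04,0,0],[0.0,0,0.05,0,0],[0.0,0,0.06,0,0],[0,0,0.07,0,0],[0,0,0.08,0,0],[0,0,0.09,0,0],[0,0,0.1,0,0],[0,0,0.1,0,0],[0,0,0.1,0,0],[0,0,0.1,0,0]],
])

```text
t: 4.75
eef_pos: [0.495, 0.1369, 0.2949]
tool_rot: [0.704, 0.072, -0.703, 0.072]
force: [1.0, -0.2, -1.5]
finger_gap: -0.0003
```

```bash
python3 -c "
from h import *
snap('pics/p3.png')"
```

```text
crop 281 93 4.0
tip px [192.20293383 234.61566338]
4.8 [-0.0553 -0.0006  0.0719] [-0.76 -0.29  0.64]
```

View pics/p3.png

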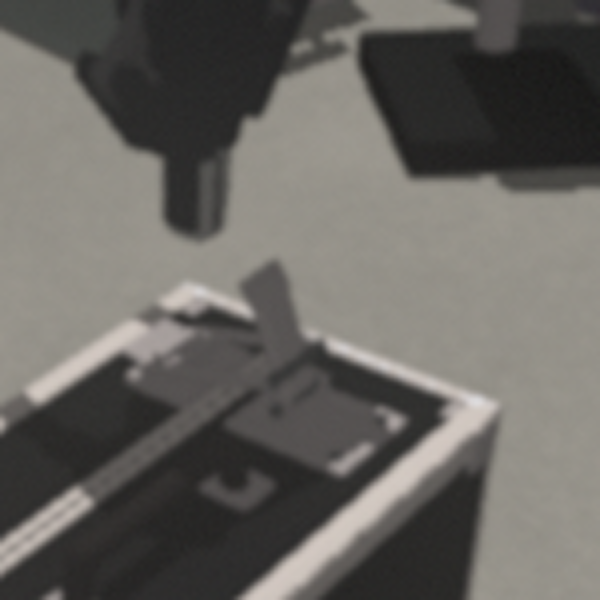

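The loop has fallen over towards the keeper (dark shape left of the lever), and the lever still stands with its end at crop (260,275). Before I swing the lever I check whether the bar lies beyond the hook, which needs the arm out of the camera's view, so I use the cheap low approach and look on the way.

drive_tool([
  [[-0.06,0.0,0,0,0],[-0.08,0.06,0.06,0,0],[-0.08,0.12,0.12,0,0],[-0.08,0.18,0.18,0,0],[-0.08,0.2,0.18,0,0],[-0.08,0.2,0.18,0,0]],
])

```text
t: 5.55
eef_pos: [0.3576, -0.0976, 0.3752]
tool_rot: [0.704, 0.07, -0.703, 0.071]
force: [-1.0, 0.7, -0.2]
finger_gap: -0.0002
```

```bash
python3 - <<'E'
from h import *
c=read_camera("top");s=sense();print(s["t"],tip(s))
b,a=205,200
cv2.imwrite("pics/p4.png",cv2.resize(c["img"][a:a+100,b:b+100],(600,600),interpolation=cv2.INTER_CUBIC))
for q in[(-.058,0,.008),(-.07,0,.008),(-.07,.019,.008),(-.07,-.019,.008),(-.056,0,.016),(-.026,0,.062)]: print(q,(np.array(proj(c,L+q[0]*X+q[1]*Y+[0,0,q[2]]))-[b,a])*6)
print(shift(s,[-.065,0,.09]))
E
```

```text
5.6 [-0.2377 -0.2034  0.1522]
(-0.058, 0, 0.008) [332.32260083 445.69266764]
(-0.07, 0, 0.008) [340.73904277 492.73490049]
(-0.07, 0.019, 0.008) [266.24398236 507.1588684 ]
(-0.07, -0.019, 0.008) [415.15279635 478.32667546]
(-0.056, 0, 0.016) [326.98274959 436.68174606]
(-0.026, 0, 0.062) [279.75197939 302.29436004]
[ 0.0617 -0.2045 -0.1716]
```

View pics/p4.png

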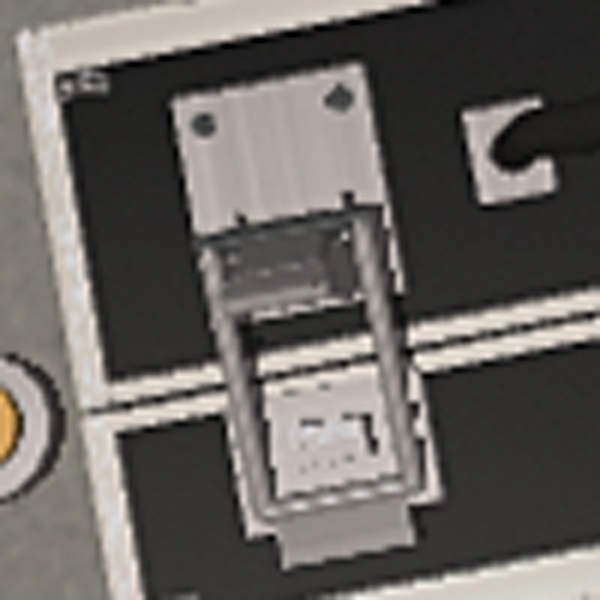

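The loop's bar is at crop (340,497), within about 4 px of the expected landing point and clear beyond the hook at (330,430). Next I go back in and swing the lever.

drive_tool([
  [[0,-0.055,-0.045,0,0],[0,-0.1,-0.085,0,0],[0,-0.145,-0.125,0,0],[0.01,-0.19,-0.165,0,0],[0.04,-0.204,-0.172,0,0],[0.085,-0.204,-0.172,0,0],[0.104,-0.204,-0.172,0,0],[0.104,-0.204,-0.172,0,0]],
])

```text
t: 6.6
eef_pos: [0.4851, 0.1399, 0.269]
tool_rot: [-0.702, -0.072, 0.705, -0.072]
force: [-0.0, -0.0, -0.2]
finger_gap: -0.0001
```

```bash
python3 - <<'E'
from h import *
s=sense();print(s["t"],tip(s),np.round(s["force"],2))
E
```

```text
6.6 [-0.0646  0.0044  0.046 ] [-0.02 -0.   -0.23]
```

drive_tool([
  [[-0.002,0.004,-0.02,0,0],[-0.002,0.004,-0.035,0,0],[-0.004,0.004,-0.045,0,0],[-0.008,0.004,-0.051,0,0],[-0.007,0.004,-0.062,0,0],[-0.003,0.004,-0.074,0,0],[0.002,0.004,-0.082,0,0],[0.006,0.004,-0.09,0,0],[0.006,0.004,-0.09,0,0]],
])

```text
t: 7.72
eef_pos: [0.5758, 0.1534, 0.2644]
tool_rot: [0.704, 0.072, -0.703, 0.072]
force: [-0.6, 0.0, 0.7]
finger_gap: -0.0002
```

```bash
python3 -c "
from h import *
snap('pics/p5.png')"
```

```text
crop 281 93 4.0
tip px [352.81535614 362.5616725 ]
7.775 [ 0.0273 -0.0008  0.0419] [0.69 0.33 0.19]
```

View pics/p5.png

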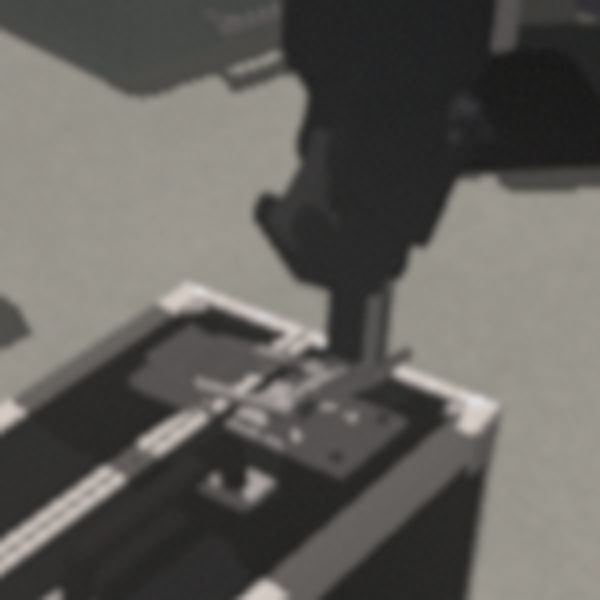

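The lever has gone past upright and now slopes down towards +x under the fingertips (crop (350,370)). I continue along the arc and press it flat.

drive_tool([
  [[0.008,0,-0.007,0,0],[0.016,0,-0.01,0,0],[0.021,0,-0.011,0,0],[0.024,0,-0.011,0,0],[0.026,0,-0.011,0,0],[0.026,0,-0.011,0,0]],
])

```text
t: 8.52
eef_pos: [0.5857, 0.1556, 0.2388]
tool_rot: [-0.703, -0.072, 0.704, -0.072]
force: [-0.2, 0.6, -0.6]
finger_gap: -0.0002
```

```bash
python3 -c "
from h import *
s=sense();print(s['t'],tip(s),np.round(s['force'],2))"
```

```text
8.525 [ 0.0374 -0.0006  0.0158] [-0.17  0.6  -0.55]
```

drive_tool([
  [[0.001,0,0,0,0],[0.002,0,0,0,0],[0.0025,0,0,0,0]],
])

```text
t: 8.9
eef_pos: [0.586, 0.1557, 0.2376]
tool_rot: [0.704, 0.072, -0.703, 0.072]
force: [-3.7, -1.1, 7.1]
finger_gap: 0.0
```

drive_tool([
  [[-0.03,0,0,0,0],[-0.08,0,0,0,0],[-0.14,0,0.05,0,0],[-0.14,0.06,0.1,0,0],[-0.14,0.12,0.16,0,0],[-0.14,0.18,0.22,0,0],[-0.14,0.24,0.28,0,0],[-0.14,0.24,0.28,0,0],[-0.14,0.24,0.28,0,0]],
])

```text
t: 10.02
eef_pos: [0.3584, -0.1377, 0.3766]
tool_rot: [0.704, 0.07, -0.703, 0.071]
force: [-0.0, -0.2, 0.4]
finger_gap: -0.0001
```

```bash
python3 - <<'E'
from h import *
s=sense();print(s["t"],tip(s),np.round(s["force"],2))
t=read_camera("top");c=read_camera("scene")
w=np.zeros((400,800,3),np.uint8)
w[:,:400]=cv2.resize(t["img"][150:320,200:455],(400,267),interpolation=cv2.INTER_CUBIC)[:0].reshape(0,400,3) if 0 else 0
w[:267,:400]=cv2.resize(t["img"][150:320,200:455],(400,267),interpolation=cv2.INTER_CUBIC)
w[:,400:]=cv2.resize(c["img"][150:300,190:410],(400,273),interpolation=cv2.INTER_CUBIC)[:273] if 0 else 0
w[:273,400:]=cv2.resize(c["img"][150:300,190:410],(400,273),interpolation=cv2.INTER_CUBIC)
cv2.imwrite("pics/p6.png",cv2.resize(w[:280],(800,280)))
z=np.hstack([cv2.resize(t["img"][200:300,205:305],(400,400),interpolation=cv2.INTER_CUBIC),cv2.resize(c["img"][150:240,305:395],(400,400),interpolation=cv2.INTER_CUBIC)])
cv2.imwrite("pics/p6.png",np.vstack([cv2.resize(w[:280],(572,200)) if 0 else np.pad(cv2.resize(w[:280],(572,200)),((0,0),(0,228),(0,0))),z]))
E
```

```text
10.025 [-0.2447 -0.2419  0.1536] [-0.   -0.19  0.43]
```

View pics/p6.png

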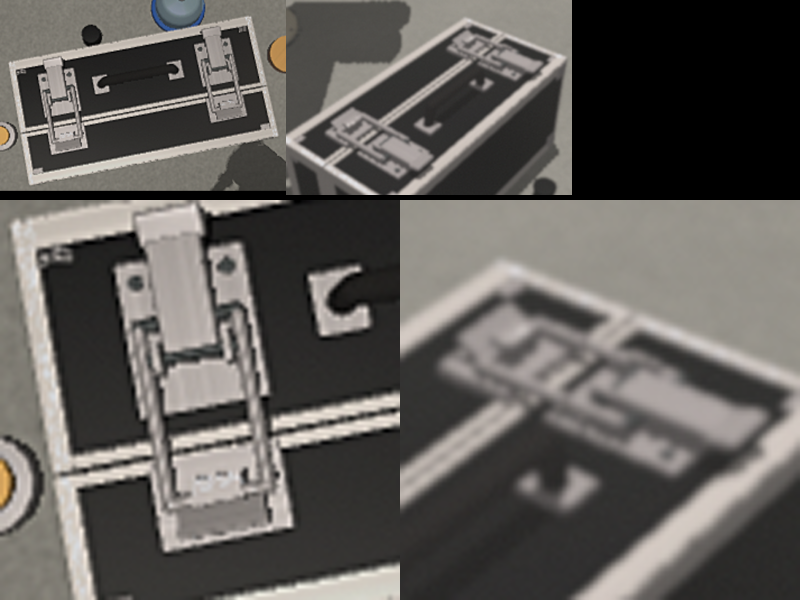

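The lever lies flat (top view, end at (170,215)). The loop is drawn tight with its bar against the hook at about (215,490), and both latches look alike. Contact force peaked near 8 N, and the arm is now clear.

```bash
python3 -c "
from plant import hand_in
print(hand_in())"
```

```text
the job is handed in; nothing more can be done
None
```

The open latch is now fastened and the job is handed in; the fastened latch was never touched. I tipped the loop over with the closed fingertips, then swung the lever over and pressed it flat. The arm was then moved clear. It took about 10 s of the 40 s allowed.

- **Loop:** before I moved the lever, the top view showed the bar beyond the keeper hook, within about 1 mm of where it should land.
- **Lever:** the last pictures show it flat with the loop drawn tight on the hook, and both latches look the same. The final press met a firm stop at about 8 N. I did not measure the lever's angle.
- **Disagreements:** none that mattered. One sideways position reading was 4 mm off before the lever swing, and I corrected for it in that move.

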